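Seat a hex connector body in the floating pocket of a soldering jig and latch it

TASK

Take the connector body with the large hexagonal collar out of the black tray and seat it, stub up, in the hexagonal pocket of the soldering jig: the pocket does not sit exactly where the jig says, so shuffle the part about gently until it drops fully home, and let go of it while the latch is still open. Then swing the jig's latch fully shut so that its arm lies over the collar. Press gently throughout, never over 22 N, and leave the other connectors and the things on the bench where they are.

Things in the scene. Friction and masses are not known exactly. Their poses are not given: they have to be found in the camera images.
- connector: The part: brass connector body, 36 mm high, about 0.12 kg: a hexagonal collar 36 mm across flats, 14 mm high, with a narrower hexagonal stub on top. Origin: centre of the underside; z up; flats face along +x and every 60 degrees, so any of six turns fits. Stands upright in the tray, any yaw; the only one with a large hexagonal collar.
- stub_top (a point): Centre of the top of the connector's stub, where to grip it: hexagon 16 mm across flats, from 14 to 36 mm above the underside, its flats parallel to the collar's.
- jig: Soldering jig, fixed to the bench: aluminium base plate 140 (x) by 200 (y) by 8 mm, from y = -60 to +140 mm in its frame. Origin: on the bench under the nominal centre of the pocket; z up. On it a grey hexagonal cup, 54 mm across flats, with an open hexagonal pocket, flats facing along the jig's x and every 60 degrees.
- jig_centre (a point): Nominal pocket centre at rim height, 34 mm above the bench; axes as the jig's. Pocket: 38 mm across flats (1 mm clearance round the collar, no lead-in), 10 mm deep. The cup is screwed down up to 3.5 mm off this point along the jig's x and up to 3.5 mm along its y: not measured, not turned; find it by feel. It shifts only if pushed sideways with 40 N.
- jig_floor (a point): Nominal centre of the pocket's floor, 24 mm above the bench: the underside of a seated connector is here, its collar 4 mm proud of the rim. The cup sinks on springs: a part pressed on it needs about 2.2 N to start it and 0.8 N more per mm, up to a hard stop 8 mm down; damped, it comes back up when let go, also with the part in it.
- latch (a joint): Latch angle about its upright pivot, rad: 0 shut (a stop), growing counter-clockwise from above to 1.8; starts open at 1.2 to 1.65, stays where left (0.06 N m). Steel bar 12 mm wide, 40 to 48 mm above the bench. Shut, its arm points along the jig's -y to 33 mm from the pivot, over the edge of a seated collar (one not home blocks it); its tail along +y.
- latch_pin (a point): Top of the latch's upright black pin: 12 mm across, standing from 48 to 88 mm above the bench, on the tail 55 mm from the pivot, on the other side of it from the arm. Push it, or pinch it from above, to swing the latch.
- pivot (a point): The axis of the latch's pivot at the top of its bar, 48 mm above the bench, at y = +48 mm in the jig's frame.
- tray: Black shallow tray, fixed, 130 (x) by 240 (y) mm outside, walls 4 mm thick and 14 mm high, floor 4 mm thick. Holds three connector bodies in a row along its y, in any order, about 72 mm apart. Origin: centre of its underside.
- round_connector: Not the part: a brass connector body with a ROUND collar, 40 mm across and 14 mm high, under the same 16 mm hexagonal stub. Stands in the tray. Origin: centre of its underside.
- small_connector: Not the part: a brass connector body with a small hexagonal collar, 26 mm across flats and 14 mm high, under the same 16 mm hexagonal stub. Stands in the tray. Origin: centre of its underside.
- solder_spool: Bystander: metal solder spool standing on end, 56 mm across, 42 mm high, beyond the tray. Origin: centre of its underside.
- screwdriver: Bystander: screwdriver lying on the bench to the robot's left of the jig. Origin: under its middle.
- meter: Bystander: yellow hand multimeter lying on the bench, 160 x 85 x 46 mm, to the robot's right of the tray. Origin: centre of its underside.
- glasses: Bystander: clear safety glasses, 145 mm wide, 45 mm high, beyond the tray to the right. Origin: on the bench under the middle of the lenses.
Not all that is in view belongs to the job. Leave any brown or purple look-alike of the jig alone.

How it is judged:
On the way:
1. the connector is fully down in the jig's pocket, upright and let go, with the latch still open (z of connector in the frame of jig between 0.02 and 0.0275 m and horizontal distance between connector and jig_centre below 0.008 m and angle between connector's own z axis and vertical below 0.07 rad and contact force between the arm and connector below 0.1 N and value of joint latch above 0.8 rad), for 0.3 s.
At the end, for the whole second after the job is handed in: The connector sits fully in the jig's pocket: its underside 20 to 27.5 mm above the bench, within 8 mm of the nominal centre, upright within 0.07 rad, at rest and let go; and the latch is shut to within 0.1 rad of its stop and at rest (z of connector in the frame of jig between 0.02 and 0.0275 m and horizontal distance between connector and jig_centre below 0.008 m and angle between connector's own z axis and vertical below 0.07 rad and contact force between the arm and connector below 0.1 N and value of joint latch below 0.1 rad and linear speed of connector below 0.01 m/s and velocity of joint latch below 0.05 rad/s); the robot touches nothing.
It fails at once if the connector is pressed on the jig with more than 22 N (contact force between connector and jig above 22 N).
It fails at once if the robot presses on the jig or its latch with more than 22 N (contact force between the arm and jig above 22 N).
It fails at once if another connector or a thing on the bench is moved by more than 20 mm (distance of any of round_connector, small_connector, solder_spool, screwdriver, meter, glasses from where it was at the start of the episode above 0.02 m).
It also fails if it takes over 72 s, if anything falls off the work surface, if the arm or the gripper's body presses on something with over 40 N, if the wrist force passes 120 N, or if a joint passes its speed limit or range.

ROBOT

A 6-joint arm with a two-finger parallel gripper is mounted at the origin on the work surface. World frame = base frame: x ahead of the robot, y to its left, z up, the work surface at z = 0. Lengths are in m, angles in rad, forces in N, time in s.
With the tool pointing down it reaches from about 0.35 to 0.95 m from the base axis. Payload 17.4 kg.
Tool frame: the origin (TCP) lies midway between the tips of the shut fingers; the grasp point (between the pads) lies 19 mm behind it (env.grip_depth is the distance from the TCP to the grasp point, in m); z points along the fingers, y is the line along which they close (so a half turn about z gives the same grasp; the last joint's range is limited). The gripper opens to 93 mm and grips with 3 to 60 N. Pads are 15 mm wide; open, the fingers measure 128 mm over their backs; the gripper's body (75 mm by 188 mm) begins 65 mm behind the grasp point.
Start: joints at [1.218, 0.116, 1.442, -0, 1.584, -0.038], TCP at [0.209, 0.642, 0.219] pointing down, gripper open.
Joint ranges: [-2.83, 2.83], [-0.83, 2.19], [0.07, 2.5], [-1.14, 4.28], [0.01, 3], [-2.97, 2.97]. Speed limits (rad/s): [1.89, 1.89, 2.22, 3.14, 3.14, 3.14].

INTERFACE

Orientations are given as a unit quaternion [w, x, y, z].
In Python, from plant import env gives the robot as it stands.
- The arm moves only by the tool jog_arm, never from a script. Its argument "deltas" is a list that holds one entry, the list of rows, each a list of 7 numbers: the turn, a rotation vector about the tool's x, y, z in normalised numbers (1 is 360 degrees), then the shift along the tool's x, y, z in parts of the range, where 1.0 means 0.6 m, then the closure, from -1 (fully open) to 1 (shut). In form: [[[rx, ry, rz, x, y, z, hand], ...]]. A call has 1 to 12 rows; each row is the pose to reach, as a shift and turn from the pose commanded when the call began, along the tool's axes at that moment; what a row does not reach only later rows make up. A row lasts 1/12 s, in which the tool goes at most 41.7 mm and 7.16 degrees, less where a joint would pass 70% of its speed; a pose out of reach is approached as far as the arm can. Shift and turn numbers lie between -1 and 1, and a call with a number outside is refused. A call with a gripper value outside its range is refused whole. The fingers move at their own pace and stop on an object; "grip_force" is the grip in N (left out, the last holds). Time passes only in rows, so rows that repeat a pose let the fingers close. It gives the time, the measured TCP pose, the force, the opening and the grip force at its end, in the units of the state.
- env.read_state(): the state, without advancing time (a new reading comes with each control period).
- env.read_camera(name): name is "side" or "top" or "wrist"; returns (picture, depth): 480x640x3 uint8, red, green, blue; 480x640 float32, m along the optical axis (not along the pixel's ray), 0 where there is no reading.
- env.camera_info(name): a dict with "K" (3x3 intrinsics, pixels), "R" (3x3) and "t" (3): a world point X has camera coordinates R X + t; the wrist camera has in their place "mount" (4x4, takes a point from camera to tool coordinates, whose origin is the TCP and whose axes are the flange's). Camera axes: x right, y down, z forward; pixel columns grow to the right and rows downward; lengths in m; the calibration is good to about 2 mm. A picture is of the moment at which its call begins: read the wrist's pose just before it. camera_info takes no time and is no camera call.
- env.finish_job(): hands the job in; it is judged then, once.
The state is a dict: "time_s": time; "joint_pos": joint angles; "qd": joint speeds; "tau": joint torques, N m; "tcp_pos": TCP position; "eef_rot": TCP orientation; "wrist_force": force on the tool from outside, world axes, zero at the start; "moment": the same for the moment, N m; "opening": finger opening in m; "finger_force": force on a finger pad.
Only numpy, scipy, OpenCV 4.12 (cv2) and the standard library are available. Lean on these libraries where they do the work, as an engineer would, in place of code of your own. Each camera call takes 0.05 s, during which the arm holds its last target. There are 200 camera calls.

## Working session

There is one attempt and no reset: what is moved stays moved. The work goes in short steps, Python scripts to look and compute and a tool call to move; the robot and the scene stay as the last step left them, time stands still between calls to the robot, and variables do not carry over. Pictures are saved under pics/ and viewed, at most 10 in all, crops included, and the job is handed in when it is done.

Besides the shell and the picture viewer there is one more tool, called after "Request:" as name(argument=value, ...), one argument or row to a line, values as JSON. jog_arm: Moves the arm, as the interface text tells. Its arguments: {"type":"object","properties":{"deltas":{"type":"array","items":{"type":"array","items":{"type":"array","items":{"type":"number"}}}},"grip_force":{"type":"number"}},"required":["deltas"]}

```bash
ls; mkdir -p pics
python3 - <<'E'
from plant import env
import cv2,numpy as np
print(env.read_state())
for n in("top","side"):
    im,d=env.read_camera(n); cv2.imwrite(f"pics/{n}0.png",im[:,:,::-1]); np.savez(f"{n}0.npz",im=im,d=d)
    print(n,env.camera_info(n))
print(env.camera_info("wrist"),env.grip_depth)
E
```

```text
pics
{'time_s': 0.0, 'joint_pos': array([ 1.21824043e+00,  1.16466682e-01,  1.44225716e+00, -8.19493492e-06,
        1.58398984e+00, -3.78187245e-02]), 'qd': array([ 0.00057255, -0.002017  , -0.00074613,  0.0001487 , -0.00256241,
        0.00095637]), 'tau': array([-7.32848457e-04, -7.21273756e+01, -6.22598076e+01,  7.79898930e-02,
        2.38797156e-02, -1.45443892e-04]), 'tcp_pos': array([0.20891091, 0.64164646, 0.21792323]), 'eef_rot': array([-1.04692715e-04,  1.56719882e-01,  9.87642934e-01, -5.50666263e-04]), 'wrist_force': array([ 0.05748788, -0.89213066,  0.65627221]), 'moment': array([-0.02667663,  0.05371643,  0.04313203]), 'finger_force': 0.0, 'opening': 0.09296260169226125}
top {'K': array([[614.80613323,   0.        , 321.71920349],
       [  0.        , 614.80613323, 245.25483369],
       [  0.        ,   0.        ,   1.        ]]), 'R': array([[ 2.39446432e-02, -9.99713266e-01,  2.01928792e-04],
       [-9.95662007e-01, -2.38657743e-02, -8.99310486e-02],
       [ 8.99100814e-02,  1.95231404e-03, -9.95947973e-01]]), 't': array([-0.05663935,  0.49522457,  1.50838285])}

[... 188 characters left out ...]
33, -0.05594671,  0.01394737],
       [-0.02150892, -0.58578935, -0.81017788],
       [ 0.05349701,  0.80853003, -0.58601815]]), 't': array([-0.49029206,  0.0743872 ,  1.2954593 ])}
{'K': array([[368.24488898,   0.        , 318.1023714 ],
       [  0.        , 368.24488898, 236.7989157 ],
       [  0.        ,   0.        ,   1.        ]]), 'mount': array([[-2.27988548e-04, -9.67865665e-01, -2.51467696e-01,
         6.96222118e-02],
       [ 9.99999707e-01, -3.68427682e-05, -7.64828382e-04,
        -7.69849785e-05],
       [ 7.30986364e-04, -2.51467797e-01,  9.67865390e-01,
        -1.66192504e-01],
       [ 0.00000000e+00,  0.00000000e+00,  0.00000000e+00,
         1.00000000e+00]])} 0.0188
```

View pics/top0.png

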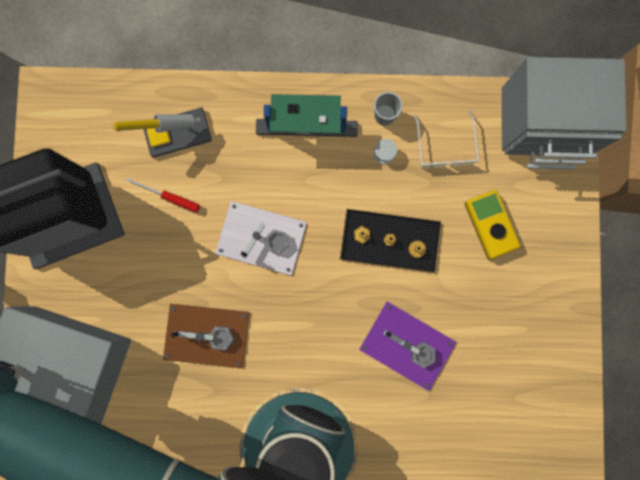

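View pics/side0.png

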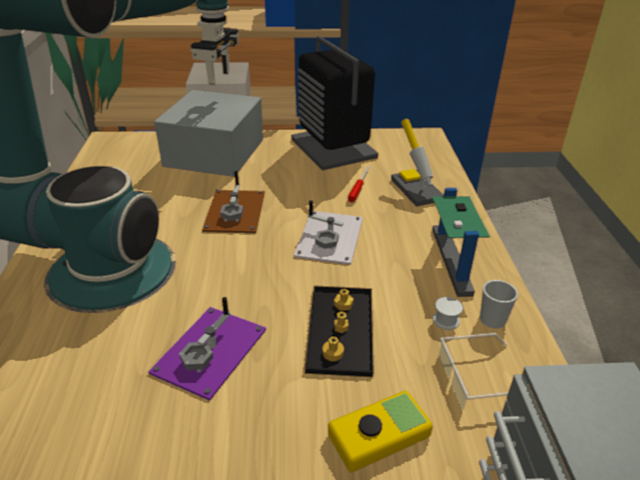

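The top view shows the pale jig at about (262,238) with its cup at (281,242). The tray is at (390,240) with brass parts at (362,234), (390,240) and (417,248). The side view shows the same things. Next I'll make coarse positions and enlarge that part of the top view.

```bash
cat > h.py <<'E'
from plant import env
import cv2,numpy as np
from scipy.spatial.transform import Rotation as Ro
def cam(name,st=None):
    c=env.camera_info(name); 
    if name!="wrist": return c["K"],c["R"],c["t"]
    q=st["eef_rot"]; T=np.eye(4); T[:3,:3]=Ro.from_quat([q[1],q[2],q[3],q[0]]).as_matrix(); T[:3,3]=st["tcp_pos"]
    M=np.linalg.inv(T@c["mount"]); return c["K"],M[:3,:3],M[:3,3]
def ray(C,uv,z):
    K,R,t=C; o=-R.T@t; uv=np.atleast_2d(uv).astype(float)
    d=np.c_[uv,np.ones(len(uv))]@np.linalg.inv(K).T@R
    return o+d*((z-o[2])/d[:,2])[:,None]
def proj(C,X):
    K,R,t=C; p=(np.atleast_2d(X)@R.T+t)@K.T; return p[:,:2]/p[:,2:]
def totool(st,dw):
    q=st["eef_rot"]; return Ro.from_quat([q[1],q[2],q[3],q[0]]).inv().apply(dw)
E
python3 - <<'E'
from h import *
im=np.load("top0.npz")["im"]; C=cam("top"); hsv=cv2.cvtColor(im,cv2.COLOR_RGB2HSV)
def blobs(m,z,lo,box):
    n,l,s,c=cv2.connectedComponentsWithStats(m.astype(np.uint8))
    for i in range(1,n):
        if s[i,4]>lo and box[0]<c[i,0]<box[1] and box[2]<c[i,1]<box[3]:
            r=cv2.minAreaRect(np.argwhere(l==i)[:,::-1].astype(np.float32))
            print(c[i].round(1),s[i,4],ray(C,c[i],z).round(4),ray(C,cv2.boxPoints(r),z)[:,:2].round(3).tolist())
H,S,V=hsv[...,0],hsv[...,1],hsv[...,2]
sub=im[195:285,205:450]; cv2.imwrite("pics/crop0.png",cv2.resize(sub,None,fx=3.2,fy=3.2,interpolation=cv2.INTER_CUBIC)[:,:,::-1])
print("brass");blobs((H>15)&(H<35)&(S>140)&(V>60),.018,20,(345,440,205,275))
print("tray");blobs((V<45),.014,300,(340,445,200,280))
print("plate");blobs((S<45)&(V>150),.008,200,(210,310,195,280))
E
```

```text
brass
[361.4 234.3] 207 [[ 0.5267 -0.1433  0.018 ]] [[0.547, -0.124], [0.548, -0.162], [0.508, -0.163], [0.507, -0.125]]
[389.4 239.4] 112 [[ 0.5155 -0.2135  0.018 ]] [[0.515, -0.194], [0.535, -0.213], [0.516, -0.234], [0.495, -0.214]]
[416.7 248.6] 223 [[ 0.4941 -0.2819  0.018 ]] [[0.481, -0.256], [0.52, -0.268], [0.508, -0.307], [0.469, -0.295]]
tray
[390.8 239.8] 3541 [[ 0.5151 -0.2174  0.014 ]] [[0.466, -0.094], [0.588, -0.108], [0.562, -0.34], [0.441, -0.324]]
plate
[253.5 231.2] 2903 [[0.5293 0.1279 0.008 ]] [[0.471, 0.223], [0.606, 0.19], [0.555, -0.005], [0.421, 0.029]]
[280.6 262.1] 488 [[0.4529 0.0574 0.008 ]] [[0.439, 0.106], [0.499, 0.093], [0.481, 0.015], [0.421, 0.028]]
```

View pics/crop0.png

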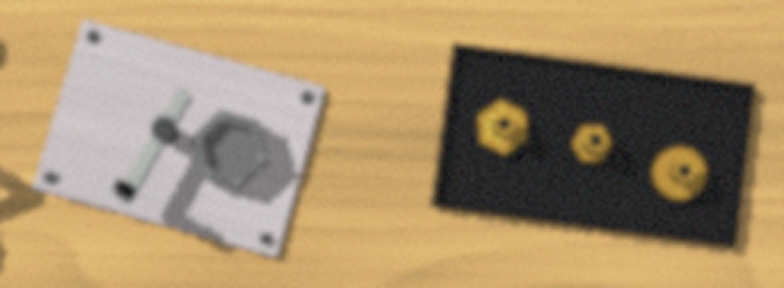

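The crop shows the jig with its latch arm pointing up to (183,97), the pivot at (165,128) and the pin at (124,188). The large hexagonal part is the leftmost in the tray, at crop (503,127). That puts the target at about (0.527, -0.143) and the jig origin near (0.503, 0.071) with yaw about -14.5°. I'll move above the jig with the wrist camera.

Run:
```python
from h import *
s=env.read_state()
print(totool(s,np.array([.503,.07,.19])-s["tcp_pos"]))
```

```text
[-0.45659267 -0.4524871   0.02844499]
```

The rows are not in the units I measure in: shifts go in shares of 0.6 m and turns go in shares of 360 degrees. I convert before sending: -0.457 m / 0.6 = -0.7617, -0.452 m / 0.6 = -0.7533, 86.5 degrees / 360 = 0.2403.

Request:
jog_arm(
  deltas=[
    [[0, 0, 0.2403, -0.7617, -0.7533, 0.0467, -1], [0, 0, 0.2403, -0.7617, -0.7533, 0.0467, -1], [0, 0, 0.2403, -0.7617, -0.7533, 0.0467, -1], [0, 0, 0.2403, -0.7617, -0.7533, 0.0467, -1], [0, 0, 0.2403, -0.7617, -0.7533, 0.0467, -1], [0, 0, 0.2403, -0.7617, -0.7533, 0.0467, -1], [0, 0, 0.2403, -0.7617, -0.7533, 0.0467, -1], [0, 0, 0.2403, -0.7617, -0.7533, 0.0467, -1], [0, 0, 0.2403, -0.7617, -0.7533, 0.0467, -1], [0, 0, 0.2403, -0.7617, -0.7533, 0.0467, -1], [0, 0, 0.2403, -0.7617, -0.7533, 0.0467, -1], [0, 0, 0.2403, -0.7617, -0.7533, 0.0467, -1]],
  ],
)

```text
time_s: 1.1
tcp_pos: [0.4382, 0.1959, 0.1968]
eef_rot: [0.0, 0.79, 0.613, 0.0]
wrist_force: [0.8, 0.2, -0.6]
opening: 0.0928
finger_force: 0.0
```

Run:
```python
from h import *
s=env.read_state()
print(s["time_s"],s["tcp_pos"],s["eef_rot"],totool(s,np.array([.503,.07,.19])-s["tcp_pos"]))
```

```text
1.1 [0.43822664 0.19587458 0.19678942] [5.80057264e-05 7.89734362e-01 6.13448952e-01 1.35088881e-04] [-0.10594141  0.09389511  0.00679852]
```

To row units: -0.09 m / 0.6 = -0.15, 0.08 m / 0.6 = 0.1333.

Request:
jog_arm(
  deltas=[
    [[0, 0, 0, -0.15, 0.1333, 0.0083, -1], [0, 0, 0, -0.15, 0.1333, 0.0083, -1], [0, 0, 0, -0.15, 0.1333, 0.0083, -1], [0, 0, 0, -0.15, 0.1333, 0.0083, -1], [0, 0, 0, -0.15, 0.1333, 0.0083, -1], [0, 0, 0, -0.15, 0.1333, 0.0083, -1]],
  ],
)

```text
time_s: 1.6
tcp_pos: [0.4936, 0.0914, 0.1917]
eef_rot: [-0.0, 0.788, 0.616, -0.0]
wrist_force: [0.1, 0.5, -0.8]
opening: 0.0932
finger_force: 0.0
```

Run:
```python
from h import *
s=env.read_state(); im,d=env.read_camera("wrist")
np.savez("w1.npz",im=im,d=d,**s); cv2.imwrite("pics/w1.png",im[:,:,::-1])
print(s["tcp_pos"],s["time_s"],np.abs(s["qd"]).max())
C=cam("wrist",s)
for p in([.503,.0705,.034],[.515,.117,.048],[.527,-.143,.018]): print(proj(C,p))
```

```text
[0.49362208 0.09135086 0.19167233] 1.6 0.027239587629088402
[[333.96997349 239.9441756 ]]
[[335.71785058 189.14569996]]
[[400.17609902 414.40025752]]
```

View pics/w1.png

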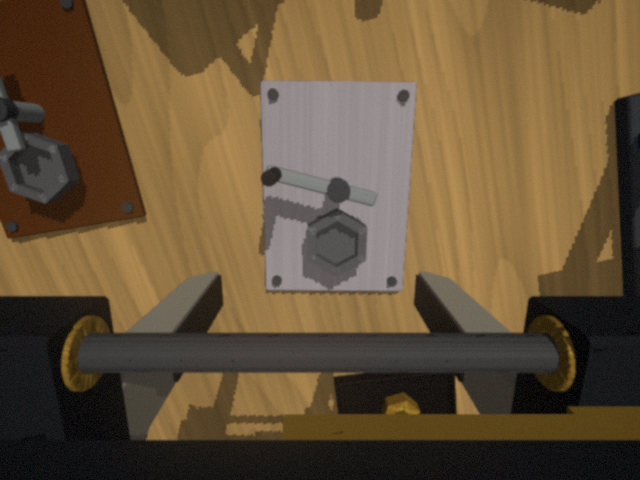

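The wrist view shows the jig plate with corners at about (262,82), (415,82), (402,291) and (266,291). The cup is at (337,244), the pivot at (338,189), the pin at (271,176), and the part below at (403,405). I'll measure these now.

Run:
```python
from h import *
w=np.load("w1.npz"); im=w["im"]; C=cam("wrist",w); d=w["d"]
# plate
hsv=cv2.cvtColor(im,cv2.COLOR_RGB2HSV)
m=(hsv[...,1]<60).astype(np.uint8)[60:300,240:430]
m=cv2.morphologyEx(m,cv2.MORPH_OPEN,np.ones((3,3)));
c=max(cv2.findContours(m,0,2)[0],key=cv2.contourArea)
q=cv2.approxPolyDP(cv2.convexHull(c),8,True)[:,0]+[240,60]
P=ray(C,q,.008)[:,:2]; print(q.tolist(),P.round(4).tolist(), [np.linalg.norm(P[i]-P[i-1]).round(4) for i in range(len(P))])
# depth-based: points by height
v,u=np.mgrid[150:300,255:420]; z=d[150:300,255:420]
K,R,t=C; X=(np.linalg.inv(K)@np.stack([u*z,v*z,z]).reshape(3,-1)); X=((X.T-t)@R); X=X[z.ravel()>0]
h=X[:,2]
print(np.histogram(h,bins=np.arange(0,.1,.004)))
np.save("X.npy",X)
for a,b in((.03,.038),(.041,.052),(.08,.096)):
    s=X[(h>a)&(h<b)]; print(a,len(s),np.median(s,0).round(4), cv2.minAreaRect(s[:,:2].astype(np.float32)))
sub=im[150:300,250:420]; cv2.imwrite("pics/crop1.png",cv2.resize(sub,None,fx=4,fy=4,interpolation=cv2.INTER_CUBIC)[:,:,::-1])
```

```text
[[414, 82], [401, 289], [267, 289], [260, 82]] [[0.6047, 0.1871], [0.5567, -0.0035], [0.4242, 0.0296], [0.4725, 0.2201]] [np.float64(0.1363), np.float64(0.1965), np.float64(0.1366), np.float64(0.1965)]
(array([2629, 6454, 8640,   21,   28,  574,  840,  108, 1536,    3,   21,
        600,  741,  244,    9,    9,   10,   10,    9,   15,    9,  122,
         86,    0]), array([0.   , 0.004, 0.008, 0.012, 0.016, 0.02 , 0.024, 0.028, 0.032,
       0.036, 0.04 , 0.044, 0.048, 0.052, 0.056, 0.06 , 0.064, 0.068,
       0.072, 0.076, 0.08 , 0.084, 0.088, 0.092, 0.096]))
0.03 1595 [0.5052 0.0675 0.0341] ((0.5051885843276978, 0.06668154895305634), (0.06161824241280556, 0.05350761488080025), 75.60214233398438)
0.041 1362 [0.5055 0.1232 0.0481] ((0.5038330554962158, 0.12227730453014374), (0.01905735209584236, 0.09527821093797684), 65.28987884521484)
0.08 217 [0.4693 0.1423 0.0879] ((0.4689938426017761, 0.14234113693237305), (0.010955464094877243, 0.011408539488911629), 72.84721374511719)
```

View pics/crop1.png

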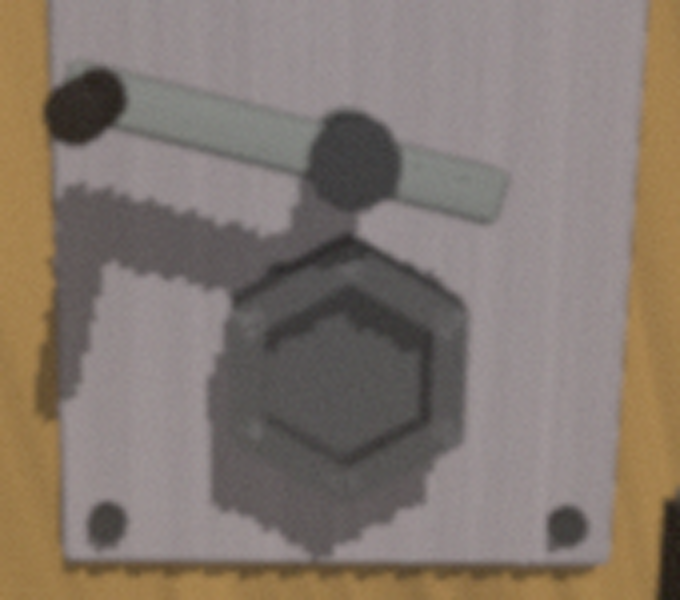

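Run:
```python
from h import *
s=env.read_state()
print(totool(s,np.array([.515,-.118,.17])-s["tcp_pos"]))
```

```text
[-0.19849911  0.07148166  0.02175157]
```

To row units: -0.198 m / 0.6 = -0.33, 0.071 m / 0.6 = 0.1183.

Request:
jog_arm(
  deltas=[
    [[0, 0, 0, -0.33, 0.1183, 0.0367, -1], [0, 0, 0, -0.33, 0.1183, 0.0367, -1], [0, 0, 0, -0.33, 0.1183, 0.0367, -1], [0, 0, 0, -0.33, 0.1183, 0.0367, -1], [0, 0, 0, -0.33, 0.1183, 0.0367, -1], [0, 0, 0, -0.33, 0.1183, 0.0367, -1], [0, 0, 0, -0.33, 0.1183, 0.0367, -1], [0, 0, 0, -0.33, 0.1183, 0.0367, -1]],
  ],
)

```text
time_s: 2.32
tcp_pos: [0.5149, -0.1169, 0.17]
eef_rot: [-0.0, 0.788, 0.616, 0.0]
wrist_force: [-0.4, 0.7, -0.1]
opening: 0.0933
finger_force: 0.0
```

```bash
cat > meas.py <<'E'
from h import *
def grab(name):
    s=env.read_state(); im,d=env.read_camera("wrist"); np.savez(name+".npz",im=im,d=d,**s)
    K,R,t=cam("wrist",s); v,u=np.mgrid[0:480,0:640]
    X=((np.linalg.inv(K)@np.stack([u*d,v*d,d]).reshape(3,-1)).T-t)@R
    X[d.ravel()<=0]=np.nan
    return s,im,X.reshape(480,640,3)
E
python3 - <<'E'
from meas import *
s,im,X=grab("w2"); cv2.imwrite("pics/w2.png",im[:,:,::-1])
print(s["time_s"],s["tcp_pos"],s["eef_rot"])
hsv=cv2.cvtColor(im,cv2.COLOR_RGB2HSV); H,S,V=hsv[...,0],hsv[...,1],hsv[...,2]
near=np.hypot(X[...,0]-.527,X[...,1]+.143)<.035
for a,b,n in((.014,.022,"collar"),(.036,.044,"stub")):
    k=near&(X[...,2]>a)&(X[...,2]<b)&(S>90); P=X[k]
    hull=cv2.convexHull(P[:,:2].astype(np.float32)); r=cv2.minAreaRect(hull); (cx,cy),rad=cv2.minEnclosingCircle(hull)
    print(n,len(P),np.median(P[:,2]),P[:,:2].mean(0).round(4),r,(cx,cy,rad))
    best=[]
    h=hull[:,0]
    for th in np.arange(0,60,1.):
        ws=[]
        for j in range(3):
            a_=np.radians(th+60*j); p=h@[np.cos(a_),np.sin(a_)]; ws.append(p.max()-p.min())
        best.append((sum(ws),th,np.round(ws,4)))
    print(sorted(best,key=lambda b:b[0])[:3])
E
```

```text
2.3167 [ 0.51493942 -0.11688631  0.16995245] [-1.45901618e-04  7.87693211e-01  6.16067669e-01  1.04632598e-04]
collar 953 0.01812365196359633 [ 0.5281 -0.1423] ((0.5281457304954529, -0.1448804885149002), (0.040672119706869125, 0.03596990182995796), 64.97986602783203) (0.5280689597129822, -0.144844651222229, 0.020444298163056374)
[(np.float64(0.10880905316742898), np.float64(35.0), array([0.0363, 0.0366, 0.036 ])), (np.float64(0.1090429473006293), np.float64(36.0), array([0.0363, 0.0366, 0.0362])), (np.float64(0.10925434025671996), np.float64(34.0), array([0.0363, 0.0369, 0.0361]))]
stub 296 0.04024547536350943 [ 0.528  -0.1445] ((0.5278501510620117, -0.144987553358078), (0.01626993902027607, 0.017277942970395088), 34.763084411621094) (0.52777099609375, -0.14488078653812408, 0.009119108319282532)
[(np.float64(0.04872650875121998), np.float64(35.0), array([0.0163, 0.0163, 0.0161])), (np.float64(0.04876928701312219), np.float64(36.0), array([0.0163, 0.0163, 0.0161])), (np.float64(0.04882179717211005), np.float64(34.0), array([0.0163, 0.0164, 0.0161]))]
```

View pics/w2.png

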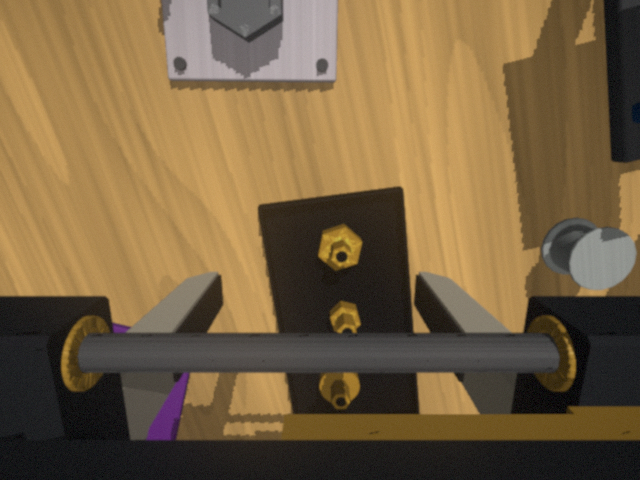

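The picture shows the part at (340,247) with a hexagonal collar. It measures 36 mm across flats at 18 mm height, centred at (0.528, -0.145), with its flats at yaw -25°. I'll turn 11° and go above it.

Run:
```python
from h import *
s=env.read_state()
print(s["tcp_pos"],totool(s,np.array([.528,-.1448,.045])-s["tcp_pos"]))
```

```text
[ 0.51500366 -0.11646109  0.17008224] [-0.02443307  0.01939746  0.12507729]
```

To row units: 0.125 m / 0.6 = 0.2083, 0.115 m / 0.6 = 0.1917, 11 degrees / 360 = 0.0306.

Request:
jog_arm(
  deltas=[
    [[0, 0, 0.0306, -0.0408, 0.0325, 0.1, 0.14], [0, 0, 0.0306, -0.0408, 0.0325, 0.15, 0.14], [0, 0, 0.0306, -0.0408, 0.0325, 0.1917, 0.14], [0, 0, 0.0306, -0.0408, 0.0325, 0.2083, 0.14], [0, 0, 0.0306, -0.0408, 0.0325, 0.2083, 0.14], [0, 0, 0.0306, -0.0408, 0.0325, 0.2083, 0.14]],
  ],
  grip_force=20,
)

```text
time_s: 2.87
tcp_pos: [0.5285, -0.1455, 0.0465]
eef_rot: [0.0, 0.843, 0.538, 0.0]
wrist_force: [0.4, -1.0, 0.7]
opening: 0.0574
finger_force: 0.0
```

Run:
```python
from meas import *
s,im,X=grab("w3")
print(s["time_s"],s["tcp_pos"],s["eef_rot"],s["opening"],totool(s,np.array([.528,-.1448,.021])-s["tcp_pos"]))
near=np.hypot(X[...,0]-.528,X[...,1]+.145)<.03
for a,b in((.014,.022),(.036,.044)):
    P=X[near&(X[...,2]>a)&(X[...,2]<b)]
    if len(P)>10: print(len(P),cv2.minAreaRect(P[:,:2].astype(np.float32)))
```

```text
2.8667 [ 0.52851285 -0.14549195  0.04650517] [2.62594501e-04 8.42738667e-01 5.38322754e-01 2.87708058e-04] 0.05742292930300071 [ 0.00040706 -0.00077542  0.02550467]
2360 ((0.5278717875480652, -0.14503693580627441), (0.04153218865394592, 0.03603343665599823), 65.46731567382812)
905 ((0.5279356837272644, -0.14503653347492218), (0.018675319850444794, 0.01600397564470768), 65.86077880859375)
```

To row units: 0.025 m / 0.6 = 0.0417, 0.015 m / 0.6 = 0.025.

Request:
jog_arm(
  deltas=[
    [[0, 0, 0, 0, -0.0008, 0.0083, 0.14], [0, 0, 0, 0, -0.0008, 0.025, 0.14], [0, 0, 0, 0, -0.0008, 0.0417, 0.14], [0, 0, 0, 0, -0.0008, 0.0417, 0.14], [0, 0, 0, 0, -0.0008, 0.0417, 1], [0, 0, 0, 0, -0.0008, 0.0417, 1], [0, 0, 0, 0, -0.0008, 0.0417, 1], [0, 0, 0, 0, -0.0008, 0.0417, 1], [0, 0, 0, 0, -0.0008, 0.0417, 1], [0, 0, 0, 0, -0.0008, 0.0417, 1]],
  ],
  grip_force=20,
)

```text
time_s: 3.75
tcp_pos: [0.5276, -0.1464, 0.0202]
eef_rot: [0.0, 0.843, 0.537, 0.0]
wrist_force: [0.2, -1.0, 2.4]
opening: 0.0154
finger_force: 20.0
```

To row units: -0.08 m / 0.6 = -0.1333, -0.05 m / 0.6 = -0.0833.

Request:
jog_arm(
  deltas=[
    [[0, 0, 0, 0, 0, -0.0333, 1], [0, 0, 0, 0, 0, -0.0833, 1], [0, 0, 0, 0, 0, -0.1333, 1], [0, 0, 0, 0, 0, -0.1333, 1], [0, 0, 0, 0, 0, -0.1333, 1]],
  ],
)

```text
time_s: 4.17
tcp_pos: [0.5282, -0.1466, 0.1015]
eef_rot: [0.001, 0.843, 0.537, 0.001]
wrist_force: [-0.7, 0.0, -1.2]
opening: 0.016
finger_force: 20.0
```

Run:
```python
from meas import *
s,im,X=grab("w4"); cv2.imwrite("pics/w4.png",im[150:390,200:440][:,:,::-1])
t=s["tcp_pos"];print(s["time_s"],t,s["eef_rot"],s["opening"],s["wrist_force"])
near=np.hypot(X[...,0]-t[0],X[...,1]-t[1])<.03
q=s["eef_rot"]; R=Ro.from_quat([q[1],q[2],q[3],q[0]]).as_matrix()
Y=(X-t)@R
hsv=cv2.cvtColor(im,cv2.COLOR_RGB2HSV)
k=near&(Y[...,2]<.008)&(Y[...,2]>-.004)&(hsv[...,1]>90)
P=Y[k]; print(len(P),np.percentile(P,[0,2,50,98,100],axis=0).round(4)); print(cv2.minAreaRect(P[:,:2].astype(np.float32)))
g=np.array([.5052,.0667,.08]); print(totool(s,g-t))
```

```text
4.1667 [ 0.52817057 -0.14660854  0.10151533] [0.0011615  0.84331094 0.53742383 0.00096536] 0.016023529497047963 [-0.73313844  0.03963988 -1.24707664]
1726 [[ 0.0056 -0.0179 -0.004 ]
 [ 0.0067 -0.0167 -0.0029]
 [ 0.0125 -0.0003  0.0021]
 [ 0.0209  0.0166  0.0071]
 [ 0.0219  0.0179  0.008 ]]
((0.013822668232023716, 3.1191855669021606e-05), (0.01611466333270073, 0.035820260643959045), 0.9709230065345764)
[ 0.18364013 -0.11097621  0.02125262]
```

View pics/w4.png

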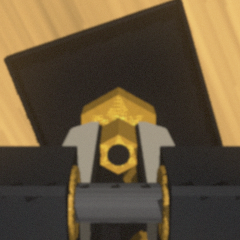

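The crop shows the collar held squarely between the fingers, with its corner to the camera side. The collar centre is about 1.2 mm along tool +x from the TCP.

Run:
```python
from h import *
s=env.read_state()
print(totool(s,np.array([.5049,.0655,.075])-s["tcp_pos"]))
```

```text
[ 0.18249902 -0.10993557  0.02480549]
```

To row units: 0.1825 m / 0.6 = 0.3042, -0.11 m / 0.6 = -0.1833, -10.6 degrees / 360 = -0.0294.

Request:
jog_arm(
  deltas=[
    [[0, 0, -0.0294, 0.3042, -0.1833, 0, 1], [0, 0, -0.0294, 0.3042, -0.1833, 0, 1], [0, 0, -0.0294, 0.3042, -0.1833, 0, 1], [0, 0, -0.0294, 0.3042, -0.1833, 0, 1], [0, 0, -0.0294, 0.3042, -0.1833, 0, 1], [0, 0, -0.0294, 0.3042, -0.1833, 0, 1], [0, 0, -0.0294, 0.3042, -0.1833, 0.0417, 1], [0, 0, -0.0294, 0.3042, -0.1833, 0.0417, 1], [0, 0, -0.0294, 0.3042, -0.1833, 0.0417, 1], [0, 0, -0.0294, 0.3042, -0.1833, 0.0417, 1], [0, 0, -0.0294, 0.3042, -0.1833, 0.0417, 1]],
  ],
)

```text
time_s: 5.13
tcp_pos: [0.5051, 0.065, 0.0755]
eef_rot: [0.0, 0.79, 0.613, 0.0]
wrist_force: [0.1, 0.5, -0.7]
opening: 0.0158
finger_force: 20.0
```

Run:
```python
from h import *
s=env.read_state(); q=s["eef_rot"]
print(s["time_s"],s["tcp_pos"],q,np.degrees(2*np.arctan2(q[2],q[1])),s["wrist_force"],totool(s,np.array([.5049,.0655,.052])-s["tcp_pos"]))
```

```text
5.1333 [0.50509766 0.06495363 0.07547934] [8.52585878e-05 7.90351912e-01 6.12653111e-01 1.17320661e-04] 75.56317763402622 [ 0.0789235   0.45708361 -0.68963884] [ 0.00047794 -0.00033418  0.02347928]
```

To row units: 0.028 m / 0.6 = 0.0467, 0.0275 m / 0.6 = 0.0458.

Request:
jog_arm(
  deltas=[
    [[0, 0, 0, 0.0008, 0, 0.025, 1], [0, 0, 0, 0.0008, 0, 0.0333, 1], [0, 0, 0, 0.0008, 0, 0.0383, 1], [0, 0, 0, 0.0008, 0, 0.0408, 1], [0, 0, 0, 0.0008, 0, 0.0433, 1], [0, 0, 0, 0.0008, 0, 0.0458, 1], [0, 0, 0, 0.0008, 0, 0.0467, 1], [0, 0, 0, 0.0008, 0, 0.0467, 1]],
  ],
)

```text
time_s: 5.8
tcp_pos: [0.505, 0.066, 0.047]
eef_rot: [0.0, 0.79, 0.613, 0.0]
wrist_force: [-0.5, 0.3, -1.5]
opening: 0.0159
finger_force: 20.0
```

Run:
```python
from h import *
for i in range(3):
    s=env.read_state(); env.read_camera("top"); print(s["time_s"],s["tcp_pos"],s["wrist_force"],s["moment"])
```

```text
5.8 [0.50499134 0.06600854 0.04703661] [-0.500082    0.30637726 -1.54646417] [-0.11331032  0.13232624 -0.00560236]
5.85 [0.5050218  0.06601259 0.04708564] [-0.19659902 -1.04621501 -0.83196088] [-0.05496555  0.14339724  0.00194562]
5.9 [0.50499096 0.06601633 0.04705787] [-0.23623048  0.4418985  -1.11018008] [-0.14148411  0.12810758 -0.03154224]
```

To row units: 0.004 m / 0.6 = 0.0067, 0.003 m / 0.6 = 0.005.

Request:
jog_arm(
  deltas=[
    [[0, 0, 0, 0, 0, 0.0017, 1], [0, 0, 0, 0, 0, 0.0033, 1], [0, 0, 0, 0, 0, 0.005, 1], [0, 0, 0, 0, 0, 0.0067, 1], [0, 0, 0, 0, 0, 0.0067, 1]],
  ],
)

```text
time_s: 6.37
tcp_pos: [0.5048, 0.066, 0.0426]
eef_rot: [-0.0, 0.79, 0.613, -0.0]
wrist_force: [-0.5, -0.3, -1.4]
opening: 0.016
finger_force: 20.0
```

Run:
```python
from h import *
for i in range(3):
    s=env.read_state(); env.read_camera("top"); print(s["time_s"],s["tcp_pos"],s["wrist_force"],s["moment"])
```

```text
6.3667 [0.50480349 0.06602209 0.04258481] [-0.47295248 -0.34022806 -1.38907042] [-0.03737019  0.03762821  0.02644407]
6.4167 [0.50484634 0.0660053  0.04273244] [ 0.54320637  0.42248719 -0.40417341] [-0.06710415  0.07626742 -0.03274747]
6.4667 [0.50492161 0.06601718 0.0428475 ] [-0.19186107  0.03227088 -0.92477656] [-0.04524585  0.13022431 -0.0256127 ]
```

To row units: 0.004 m / 0.6 = 0.0067, 0.0035 m / 0.6 = 0.0058.

Request:
jog_arm(
  deltas=[
    [[0, 0, 0, 0, 0, 0.0017, 1], [0, 0, 0, 0, 0, 0.0033, 1], [0, 0, 0, 0, 0, 0.005, 1], [0, 0, 0, 0, 0, 0.0058, 1], [0, 0, 0, 0, 0, 0.0067, 1], [0, 0, 0, 0, 0, 0.0067, 1]],
  ],
)

```text
time_s: 7.02
tcp_pos: [0.505, 0.066, 0.0389]
eef_rot: [0.0, 0.79, 0.613, 0.0]
wrist_force: [-0.6, 0.6, 2.7]
opening: 0.0157
finger_force: 20.0
```

Run:
```python
from meas import *
for i in range(3):
    s=env.read_state(); env.read_camera("top"); print(s["time_s"],s["tcp_pos"],s["wrist_force"],s["moment"])
s,im,X=grab("w5"); cv2.imwrite("pics/w5.png",im[150:390,200:440][:,:,::-1])
t=s["tcp_pos"]; near=np.hypot(X[...,0]-t[0],X[...,1]-t[1])<.035
hsv=cv2.cvtColor(im,cv2.COLOR_RGB2HSV); S=hsv[...,1]
col=near&(S>100)&(X[...,1]>t[1]+.011); rim=near&(S<60)&(X[...,1]>t[1]+.018)&(X[...,2]<.045)&(X[...,2]>.02)
print("collar z",np.percentile(X[col][:,2],[10,50,90]),"rim z",np.percentile(X[rim][:,2],[10,50,90]))
```

```text
7.0167 [0.50497385 0.06600405 0.03894165] [-0.62864106  0.59980194  2.72356517] [-0.0426864   0.21833142  0.02456657]
7.0667 [0.50498336 0.06602304 0.03899487] [-0.5435719   0.54597778  1.64562377] [-0.04417468  0.27510557 -0.04008848]
7.1167 [0.50501053 0.06602354 0.03901745] [-0.78452869 -0.00204959  0.83572558] [-0.08577054  0.25750356  0.02518474]
collar z [0.13791473 0.15140392 0.15477367] rim z [0.02532337 0.03273289 0.03372871]
```

To row units: -0.1 m / 0.6 = -0.1667, -0.06 m / 0.6 = -0.1.

Request:
jog_arm(
  deltas=[
    [[0, 0, 0, 0, 0, -0.0008, 1], [0, 0, 0, 0, 0, -0.0017, 0.5], [0, 0, 0, 0, 0, -0.0017, 0.2], [0, 0, 0, 0, 0, -0.0017, 0.14], [0, 0, 0, 0, 0, -0.0017, 0.14], [0, 0, 0, 0, 0, -0.0017, 0.14], [0, 0, 0, 0, 0, -0.0333, 0.14], [0, 0, 0, 0, 0, -0.1, 0.14], [0, 0, 0, 0, 0, -0.1667, 0.14], [0, 0, 0, 0, 0, -0.1667, 0.14], [0, 0, 0, 0, 0, -0.1667, 0.14], [0, 0, 0, 0, 0, -0.1667, 0.14]],
  ],
)

```text
time_s: 8.22
tcp_pos: [0.5048, 0.066, 0.1383]
eef_rot: [-0.0, 0.79, 0.613, -0.0]
wrist_force: [-1.2, 0.2, 0.4]
opening: 0.0402
finger_force: 0.0
```

Run:
```python
from meas import *
s,im,X=grab("w6"); cv2.imwrite("pics/w6.png",im[100:340,180:500][:,:,::-1])
print(s["time_s"],s["tcp_pos"],s["opening"])
def rect(c,r,a,b,sat=None):
    k=(np.hypot(X[...,0]-c[0],X[...,1]-c[1])<r)&(X[...,2]>a)&(X[...,2]<b)
    if sat: k&=cv2.cvtColor(im,cv2.COLOR_RGB2HSV)[...,1]>sat
    P=X[k]; 
    if len(P)>5: print(a,len(P),np.median(P[:,2]),cv2.minAreaRect(P[:,:2].astype(np.float32)))
rect((.505,.067),.03,.03,.0355); rect((.505,.067),.03,.036,.046,90); rect((.505,.067),.02,.052,.066)
rect((.469,.142),.025,.08,.096); rect((.515,.113),.07,.041,.049)
rect((.515,.115),.015,.0495,.06)
```

```text
8.2167 [0.50476398 0.06597482 0.13833543] 0.040242606872057246
0.03 2218 0.034088185993226494 ((0.5049230456352234, 0.06688649952411652), (0.059555355459451675, 0.05373639613389969), 74.68612670898438)
0.036 1407 0.03810195544591424 ((0.5050135254859924, 0.0672047957777977), (0.04124550148844719, 0.03541114553809166), 76.42459869384766)
0.052 506 0.0600937916388031 ((0.5055445432662964, 0.06719537824392319), (0.01854843832552433, 0.015468924306333065), 76.60615539550781)
0.08 380 0.08773575391062607 ((0.4688962697982788, 0.14204064011573792), (0.011604293249547482, 0.011501689441502094), 15.487554550170898)
0.041 1653 0.047801496772364206 ((0.4950212240219116, 0.11011169850826263), (0.054553139954805374, 0.09543707221746445), 54.19424057006836)
0.0495 660 0.0521477233669074 ((0.5159398913383484, 0.11570806801319122), (0.02148250862956047, 0.019251368939876556), 9.224325180053711)
```

View pics/w6.png

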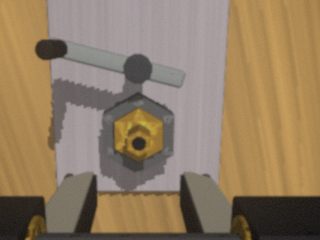

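The crop shows the part seated in the cup at about (138,135). The measured collar top is 38.1 mm and the stub top 60.1 mm, so it is fully home, with the latch still open at about 1.31 rad. Next I'll pinch the pin at (0.469, 0.142).

To row units: 0.076 m / 0.6 = 0.1267, 0.0647 m / 0.6 = 0.1078.

Request:
jog_arm(
  deltas=[
    [[0, 0, 0, 0.0542, -0.045, 0, 0.14], [0, 0, 0, 0.1078, -0.0895, 0, 0.14], [0, 0, 0, 0.1078, -0.0895, 0, 0.14], [0, 0, 0, 0.1078, -0.0895, 0, 0.14], [0, 0, 0, 0.1078, -0.0895, 0.05, 0.14], [0, 0, 0, 0.1078, -0.0895, 0.1, 0.14], [0, 0, 0, 0.1078, -0.0895, 0.1267, 0.14], [0, 0, 0, 0.1078, -0.0895, 0.1267, 0.14], [0, 0, 0, 0.1078, -0.0895, 0.1267, 0.14]],
  ],
)

```text
time_s: 9.02
tcp_pos: [0.4687, 0.1412, 0.0621]
eef_rot: [-0.0, 0.79, 0.613, -0.001]
wrist_force: [-0.1, -1.1, 0.7]
opening: 0.0397
finger_force: 0.0
```

Request:
jog_arm(
  deltas=[
    [[0, 0, 0, 0, 0, 0, 0.5], [0, 0, 0, 0, 0, 0, 0.6], [0, 0, 0, 0, 0, 0, 0.8], [0, 0, 0, 0, 0, 0, 1], [0, 0, 0, 0, 0, 0, 1], [0, 0, 0, 0, 0, 0, 1], [0, 0, 0, 0, 0, 0, 1]],
  ],
  grip_force=8,
)

```text
time_s: 9.6
tcp_pos: [0.4687, 0.1423, 0.0634]
eef_rot: [-0.0, 0.79, 0.613, -0.0]
wrist_force: [-5.1, 1.1, 5.8]
opening: 0.0116
finger_force: 8.0
```

Run:
```python
from h import *
s=env.read_state(); env.read_camera("top"); t=s["tcp_pos"]
print(s["time_s"],t,s["wrist_force"],s["opening"],s["finger_force"])
p=np.array([.516,.1158]); b=np.radians(75.6)
v0=np.array([.4689,.1420])-p; off=t[:2]-np.array([.4689,.1420]); print("off",off)
a0=np.arctan2(v0[1],v0[0]); r=np.linalg.norm(v0); print(np.degrees(a0),r)
for a in np.linspace(a0,b+.03,9)[1:]:
    w=p+r*np.array([np.cos(a),np.sin(a)])-p-v0; print(round(a-b,2),totool(s,np.r_[w,0]).round(4)[:2])
```

```text
9.6 [0.4687412  0.14229768 0.06340942] [-5.13106257  1.09122159  5.84131301] 0.011642081340372683 8.000041991472244
off [-0.0001588   0.00029768]
150.91441963100178 0.05389666037891404
1.15 [0.0082 0.0029]
0.99 [0.0158 0.007 ]
0.83 [0.0226 0.0123]
0.67 [0.0285 0.0186]
0.51 [0.0333 0.0258]
0.35 [0.0369 0.0336]
0.19 [0.0392 0.0419]
0.03 [0.0402 0.0505]
```

To row units: 0.0225 m / 0.6 = 0.0375, 0.0123 m / 0.6 = 0.0205.

Request:
jog_arm(
  deltas=[
    [[0, 0, 0, 0.0067, 0.0017, 0, 1], [0, 0, 0, 0.0133, 0.005, 0, 1], [0, 0, 0, 0.02, 0.0083, 0, 1], [0, 0, 0, 0.0267, 0.0117, 0, 1], [0, 0, 0, 0.0325, 0.0158, 0, 1], [0, 0, 0, 0.0375, 0.0205, 0, 1], [0, 0, 0, 0.0375, 0.0205, 0, 1]],
  ],
)

```text
time_s: 10.23
tcp_pos: [0.4859, 0.1627, 0.0634]
eef_rot: [-0.002, 0.79, 0.613, 0.0]
wrist_force: [-12.6, 14.6, 6.6]
opening: 0.0119
finger_force: 8.1
```

Run:
```python
from h import *
C=cam("top")
for i in range(3):
    s=env.read_state(); im,d=env.read_camera("top"); print(s["time_s"],s["tcp_pos"],s["wrist_force"],s["opening"],s["finger_force"])
```

```text
10.2333 [0.48585239 0.162668   0.06339683] [-12.6158934   14.63999494   6.55361191] 0.01185007256421736 8.058733642101288
10.2833 [0.48567841 0.1625563  0.06335408] [-10.80877141  12.66574098   6.1398293 ] 0.011888196414078496 8.00189645960927
10.3333 [0.48565405 0.16247374 0.06332184] [-10.82129151  14.87141473   6.44150498] 0.011658183455626346 8.000426944345236
```

To row units: -0.0014 m / 0.6 = -0.0023, -0.001 m / 0.6 = -0.0017.

Request:
jog_arm(
  deltas=[
    [[0, 0, 0, 0.0008, -0.0008, -0.0012, 1], [0, 0, 0, 0.0015, -0.0017, -0.0023, 1], [0, 0, 0, 0.0015, -0.0017, -0.0023, 1], [0, 0, 0, 0.0015, -0.0017, -0.0023, 1]],
  ],
)

```text
time_s: 10.72
tcp_pos: [0.4851, 0.1622, 0.0637]
eef_rot: [-0.001, 0.79, 0.613, -0.0]
wrist_force: [-3.4, 6.0, -7.5]
opening: 0.0117
finger_force: 8.0
```

Run:
```python
from h import *
F=[]
for i in range(3):
    s=env.read_state(); im,d=env.read_camera("top"); F.append(s["wrist_force"])
t=s["tcp_pos"]; F=np.mean(F,0); print(t,F,totool(s,F),s["opening"],s["eef_rot"],s["moment"])
p=np.array([.516,.1158]); v=t[:2]-p; print(np.linalg.norm(v),np.degrees(np.arctan2(v[1],v[0]))-75.6)
```

```text
[0.4850451  0.16212615 0.06366308] [-3.53582494  5.85403848 -8.02764076] [ 4.79220908 -4.86383929  8.03695466] 0.011798934546586213 [-7.49110985e-04  7.90028228e-01  6.13069778e-01 -5.33782992e-04] [ 0.88638138  0.68708816 -0.00400513]
0.05571641031429763 48.150644487166346
```

Run:
```python
from h import *
s=env.read_state(); p=np.array([.516,.1158]); b=np.radians(75.6); r=.0557
t0=np.radians(48.15)
P=lambda th:p+r*np.array([np.cos(b+th),np.sin(b+th)])
for d in (42,36,30,24,18,12,6,2):
    w=P(np.radians(d))-P(t0); print(d,(totool(s,np.r_[w,0])[:2]+[.0004,-.0004]).round(4))
```

```text
42 [0.0046 0.0038]
36 [0.0083 0.0084]
30 [0.0115 0.0132]
24 [0.0141 0.0184]
18 [0.0162 0.0239]
12 [0.0177 0.0295]
6 [0.0186 0.0353]
2 [0.0189 0.0392]
```

To row units: 0.0084 m / 0.6 = 0.014, 0.0083 m / 0.6 = 0.0138.

Request:
jog_arm(
  deltas=[
    [[0, 0, 0, 0.0007, -0.0007, 0.0012, 1], [0, 0, 0, 0.0042, 0.0028, 0.0012, 1], [0, 0, 0, 0.0077, 0.0063, 0.0012, 1], [0, 0, 0, 0.0108, 0.0102, 0.0012, 1], [0, 0, 0, 0.0138, 0.014, 0.0012, 1], [0, 0, 0, 0.0138, 0.014, 0.0012, 1], [0, 0, 0, 0.0138, 0.014, 0.0012, 1]],
  ],
)

```text
time_s: 11.45
tcp_pos: [0.4958, 0.1691, 0.0637]
eef_rot: [-0.001, 0.79, 0.613, 0.0]
wrist_force: [-4.7, 12.5, -3.8]
opening: 0.0116
finger_force: 8.0
```

```bash
cat > chk.py <<'E'
from h import *
F=[]
for i in range(3):
    s=env.read_state(); im,d=env.read_camera("top"); F.append(s["wrist_force"])
t=s["tcp_pos"]; F=np.mean(F,0); p=np.array([.516,.1158]); v=t[:2]-p; u=v/np.linalg.norm(v)
print(s["time_s"],t,"Frad",F[:2]@u,"Ftan_ccw",F[:2]@[-u[1],u[0]],"Fz",F[2],"r",np.linalg.norm(v),"th",np.degrees(np.arctan2(v[1],v[0]))-75.6,s["opening"])
r=.0557; b=np.radians(75.6); t0=np.arctan2(v[1],v[0])-b
P=lambda th:p+r*np.array([np.cos(b+th),np.sin(b+th)])
print("out1mm",totool(s,np.r_[u*.001,0]).round(4)[:2])
for dg in range(36,0,-6): 
    if np.radians(dg)<t0: print(dg,totool(s,np.r_[P(np.radians(dg))-P(t0),0])[:2].round(4))
E
python3 chk.py
```

```text
11.55 [0.49570937 0.16901265 0.06364569] Frad 12.800367340312262 Ftan_ccw 0.4131865961069625 Fz -3.4816927801791095 r 0.05694994037128223 th 35.27246070853563 0.011779324676119054
out1mm [ 0.0008 -0.0006]
30 [0.0028 0.0043]
24 [0.0054 0.0095]
18 [0.0075 0.015 ]
12 [0.009  0.0206]
6 [0.0099 0.0263]
```

To row units: -0.06 m / 0.6 = -0.1, -0.03 m / 0.6 = -0.05.

Request:
jog_arm(
  deltas=[
    [[0, 0, 0, 0, 0, 0, 0.6], [0, 0, 0, 0, 0, 0, 0.3], [0, 0, 0, 0, 0, 0, 0.14], [0, 0, 0, 0, 0, 0, 0.14], [0, 0, 0, 0, 0, -0.05, 0.14], [0, 0, 0, 0, 0, -0.1, 0.14], [0, 0, 0, 0, 0, -0.1, 0.14], [0, 0, 0, 0, 0, -0.1, 0.14]],
  ],
)

```text
time_s: 12.27
tcp_pos: [0.4969, 0.1679, 0.1254]
eef_rot: [0.001, 0.79, 0.613, 0.002]
wrist_force: [-0.0, -0.4, -0.4]
opening: 0.04
finger_force: 0.0
```

Run:
```python
from meas import *
s,im,X=grab("w7"); cv2.imwrite("pics/w7.png",im[:,:,::-1])
print(s["time_s"],s["tcp_pos"],s["eef_rot"],s["opening"],s["wrist_force"])
t=s["tcp_pos"]
def rect(c,r,a,b):
    k=(np.hypot(X[...,0]-c[0],X[...,1]-c[1])<r)&(X[...,2]>a)&(X[...,2]<b)
    P=X[k]
    if len(P)>5: print(a,len(P),np.median(P,0).round(4),cv2.minAreaRect(P[:,:2].astype(np.float32)))
rect(t,.025,.084,.093); rect((.516,.1158),.014,.0495,.056); rect((.516,.1158),.07,.046,.0495); rect((.505,.067),.03,.036,.041);rect((.505,.067),.02,.052,.066)
```

```text
12.2667 [0.4968542  0.16792293 0.12543909] [7.20087941e-04 7.90089410e-01 6.12989251e-01 1.54396245e-03] 0.03997805575085777 [-0.04003393 -0.36312928 -0.35434845]
0.084 315 [0.4951 0.1672 0.0879] ((0.49481141567230225, 0.1665722131729126), (0.011391214095056057, 0.011194064281880856), 74.9341049194336)
0.0495 213 [0.5118 0.1172 0.0521] ((0.5111697316169739, 0.11687860637903214), (0.019017184153199196, 0.008023169822990894), 85.30360412597656)
0.046 885 [0.5055 0.1432 0.048 ] ((0.5030058026313782, 0.14801687002182007), (0.012733712792396545, 0.056167908012866974), 22.72566795349121)
0.036 55 [0.4927 0.0578 0.0382] ((0.5003088712692261, 0.05478069931268692), (0.006285460200160742, 0.030035901814699173), 75.7703628540039)
0.052 321 [0.5046 0.0664 0.0604] ((0.504727303981781, 0.06542985886335373), (0.014279249124228954, 0.016207389533519745), 73.66350555419922)
```

View pics/w7.png

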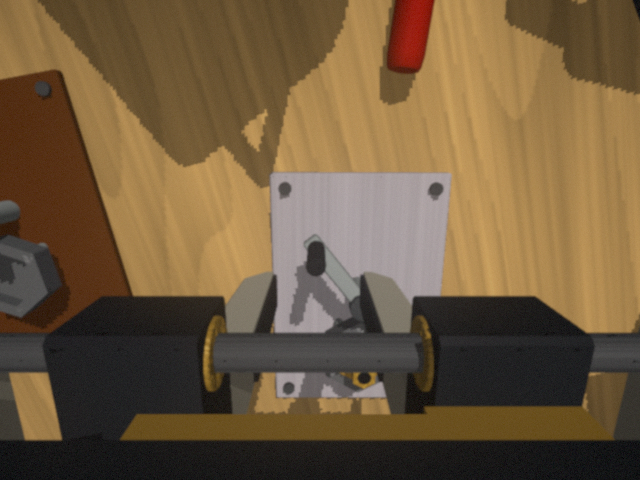

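The wrist picture shows the pin standing at about (316,258), partly closed. It measures (0.495, 0.167), r = 55 mm, so the latch is at about 37°. I'll re-enter with the fingers only loosely around the pin, about 20 mm apart, so one pad just pushes it.

To row units: 0.061 m / 0.6 = 0.1017, -0.0018 m / 0.6 = -0.003.

Request:
jog_arm(
  deltas=[
    [[0, 0, 0, -0.003, -0.0028, 0, 0.14], [0, 0, 0, -0.003, -0.0028, 0.0333, 0.14], [0, 0, 0, -0.003, -0.0028, 0.075, 0.14], [0, 0, 0, -0.003, -0.0028, 0.1017, 0.14], [0, 0, 0, -0.003, -0.0028, 0.1017, 0.4], [0, 0, 0, -0.003, -0.0028, 0.1017, 0.57], [0, 0, 0, -0.003, -0.0028, 0.1017, 0.57], [0, 0, 0, -0.003, -0.0028, 0.1017, 0.57], [0, 0, 0, -0.003, -0.0028, 0.1017, 0.57]],
  ],
)

```text
time_s: 13.07
tcp_pos: [0.4943, 0.1666, 0.0637]
eef_rot: [0.0, 0.79, 0.613, 0.001]
wrist_force: [0.0, -0.1, 0.0]
opening: 0.02
finger_force: 0.0
```

To row units: 0.0148 m / 0.6 = 0.0247, 0.012 m / 0.6 = 0.02.

Request:
jog_arm(
  deltas=[
    [[0, 0, 0, 0, 0.0033, 0, 0.57], [0, 0, 0, 0.0008, 0.0067, 0, 0.57], [0, 0, 0, 0.0033, 0.0108, 0, 0.57], [0, 0, 0, 0.0062, 0.0162, 0, 0.57], [0, 0, 0, 0.0083, 0.02, 0, 0.57], [0, 0, 0, 0.0105, 0.0247, 0, 0.57], [0, 0, 0, 0.0105, 0.0247, 0, 0.57]],
  ],
)

```text
time_s: 13.65
tcp_pos: [0.5102, 0.169, 0.0624]
eef_rot: [0.0, 0.79, 0.613, -0.0]
wrist_force: [0.2, 0.2, -0.2]
opening: 0.02
finger_force: 0.0
```

```bash
python3 chk.py | head -1
```

```text
13.75 [0.50992697 0.16876698 0.06244795] Frad 0.6092539363289942 Ftan_ccw -0.436092436215843 Fz -0.29866486430167527 r 0.05331400329086816 th 20.940797107731257 0.019690224884080867
```

Request:
jog_arm(
  deltas=[
    [[0, 0, 0, 0.002, 0.0045, 0, 0.57], [0, 0, 0, 0.0035, 0.009, 0, 0.57], [0, 0, 0, 0.005, 0.0137, 0, 0.57], [0, 0, 0, 0.006, 0.0183, 0, 0.57], [0, 0, 0, 0.0067, 0.023, 0, 0.57], [0, 0, 0, 0.0075, 0.0278, 0, 0.57], [0, 0, 0, 0.0075, 0.0278, 0, 0.57]],
  ],
)

```text
time_s: 14.38
tcp_pos: [0.5276, 0.169, 0.0626]
eef_rot: [0.0, 0.79, 0.613, 0.0]
wrist_force: [0.8, -0.6, -0.1]
opening: 0.0199
finger_force: 0.0
```

```bash
python3 chk.py | head -1
```

```text
14.4833 [0.52722884 0.16895071 0.0625726 ] Frad -0.3849185653031248 Ftan_ccw -0.04575236953564607 Fz 0.2100335663715103 r 0.05432388482302381 th 2.4708614062703305 0.020215650405830104
```

To row units: 0.0048 m / 0.6 = 0.008, 0.004 m / 0.6 = 0.0067.

Request:
jog_arm(
  deltas=[
    [[0, 0, 0, 0.0003, 0.0025, 0, 0.57], [0, 0, 0, 0.0005, 0.005, 0, 0.57], [0, 0, 0, 0.0005, 0.0067, 0, 0.57], [0, 0, 0, 0.0005, 0.008, 0, 0.57], [0, 0, 0, 0.0005, 0.008, 0, 0.57]],
  ],
)

```text
time_s: 14.95
tcp_pos: [0.5319, 0.1682, 0.0626]
eef_rot: [0.0, 0.79, 0.613, 0.0]
wrist_force: [-0.1, -0.6, -0.6]
opening: 0.0199
finger_force: 0.1
```

```bash
python3 chk.py | head -1
```

```text
15.05 [0.53184742 0.16812473 0.06259734] Frad 0.005091350579798745 Ftan_ccw -0.05032649760203177 Fz -0.0723268972596185 r 0.05467191503077508 th -2.4498159528831422 0.019870320344147152
```

To row units: 0.0012 m / 0.6 = 0.002, 0.0008 m / 0.6 = 0.0013.

Request:
jog_arm(
  deltas=[
    [[0, 0, 0, 0, 0.0007, 0, 0.57], [0, 0, 0, 0, 0.0013, 0, 0.57], [0, 0, 0, 0, 0.002, 0, 0.57], [0, 0, 0, 0, 0.002, 0, 0.57]],
  ],
)

```text
time_s: 15.43
tcp_pos: [0.533, 0.168, 0.0626]
eef_rot: [-0.0, 0.79, 0.613, 0.0]
wrist_force: [0.2, 0.8, 0.6]
opening: 0.0198
finger_force: 0.4
```

```bash
python3 chk.py | head -1
```

```text
15.5333 [0.5329415  0.1679449  0.06259298] Frad 0.5244022353332054 Ftan_ccw 0.8650769222420476 Fz 0.10091958494963338 r 0.05482795990713233 th -3.5986004597279617 0.01998987069562909
```

Nearly shut. I'll back the pad off slightly, lift, and measure from a spot with a clear view.

Request:
jog_arm(
  deltas=[
    [[0, 0, 0, 0, -0.0033, 0, 0.57], [0, 0, 0, 0, -0.005, 0, 0.4], [0, 0, 0, 0, -0.005, -0.0333, 0.3], [0, 0, 0, 0, -0.005, -0.1, 0.14], [0, 0, 0, -0.0667, -0.005, -0.1333, 0.14], [0, 0, 0, -0.1167, -0.005, -0.1333, 0.14], [0, 0, 0, -0.1167, -0.005, -0.1333, 0.14], [0, 0, 0, -0.1167, -0.005, -0.1333, 0.14], [0, 0, 0, -0.1167, -0.005, -0.1333, 0.14]],
  ],
)

```text
time_s: 16.33
tcp_pos: [0.5126, 0.1011, 0.1424]
eef_rot: [-0.0, 0.79, 0.613, 0.0]
wrist_force: [0.2, -0.5, -0.2]
opening: 0.04
finger_force: 0.0
```

Run:
```python
from meas import *
s,im,X=grab("w8"); cv2.imwrite("pics/w8.png",im[100:340,180:500][:,:,::-1])
print(s["time_s"],s["tcp_pos"],s["opening"],s["wrist_force"])
def rect(c,r,a,b,sat=None):
    k=(np.hypot(X[...,0]-c[0],X[...,1]-c[1])<r)&(X[...,2]>a)&(X[...,2]<b)
    if sat: k&=cv2.cvtColor(im,cv2.COLOR_RGB2HSV)[...,1]>sat
    P=X[k]
    if len(P)>5: r_=cv2.minAreaRect(P[:,:2].astype(np.float32)); print(a,len(P),np.median(P,0).round(4),r_); return r_
a=rect((.53,.169),.03,.084,.093); rect((.5165,.1158),.014,.0495,.056); rect((.523,.14),.03,.046,.0495)
v=np.array(a[0])-[.5163,.1160]; print("theta deg",np.degrees(np.arctan2(v[1],v[0]))-75.6,np.linalg.norm(v))
rect((.505,.067),.03,.036,.041,90);rect((.505,.067),.02,.057,.066)
```

```text
16.3333 [0.51261259 0.10107772 0.14239135] 0.04000055817571825 [ 0.17909576 -0.52558829 -0.22623763]
0.084 331 [0.5293 0.1695 0.0878] ((0.5292788743972778, 0.16945074498653412), (0.011383387260138988, 0.011398131027817726), 30.178508758544922)
0.0495 590 [0.5171 0.1162 0.0521] ((0.5170091986656189, 0.11596909910440445), (0.019134098663926125, 0.019356446340680122), 30.21075439453125)
0.046 952 [0.5235 0.1446 0.0479] ((0.5229331254959106, 0.14169560372829437), (0.049166496843099594, 0.014519169926643372), 81.8973388671875)
theta deg 0.7516264210381252 0.05500393913380946
0.036 1050 [0.5065 0.071  0.0381] ((0.5048525929450989, 0.06544817984104156), (0.03776681423187256, 0.0358264334499836), 76.03699493408203)
0.057 423 [0.5056 0.0679 0.0603] ((0.5055496692657471, 0.06749933212995529), (0.01776500977575779, 0.015321288257837296), 75.58496856689453)
```

View pics/w8.png

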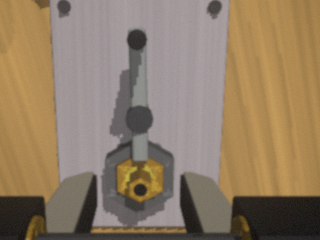

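The picture shows the latch shut, about 0.75° (0.013 rad) from its stop, with its arm (138,145) over the collar. The collar top is still at 38.1 mm and the robot touches nothing, so I'm handing in.

```bash
python3 -c "
from plant import env
print(env.finish_job())"
```

```text
the job is handed in; nothing more can be done
None
```

I seated the connector fully in the pocket and let go of it with the latch open at about 1.31 rad. I then swung the latch to within about 0.013 rad of shut and handed the job in at about 16 s; the highest wrist force I read was about 20 N, while swinging the latch, and no verdict came back.

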